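# Snap the sealing cover onto the measuring chamber

### The arm

A 6-joint arm with a two-finger parallel gripper is mounted at the origin on a cart in front of the work surface, level with it; the furniture and walls round the work are solid. World frame = base frame: x ahead of the robot, y to its left, z up, the work surface at z = 0. Lengths are in m, angles in rad, forces in N, time in s.
With the tool pointing down it reaches from about 0.375 to 0.975 m from the base axis. Payload 3.8 kg.
Tool frame: the origin (TCP) lies midway between the tips of the shut fingers; the grasp point (between the pads) lies 19 mm behind it; z points along the fingers, y is the line along which they close (so a half turn about z gives the same grasp; the last joint's range is limited). The gripper opens to 88 mm and grips with 3 to 60 N. Pads are 18 mm wide; open, the fingers measure 123 mm over their backs; the gripper's body (75 mm by 187 mm) begins 45 mm behind the grasp point.
Start: joints at [-1.381, 0.264, 1.604, -0, 1.274, -0.037], TCP at [0.152, -0.658, 0.239] pointing down, gripper open.
Joint ranges: [-2.63, 2.63], [-0.94, 2.18], [0.31, 2.57], [-1.31, 4.45], [0, 2.66], [-2.55, 2.55]. Speed limits (rad/s): [2.57, 2.57, 3.14, 3.14, 3.14, 3.14].

### API

Orientations are given as a rotation vector (axis times angle).
In Python, from cell import manip, inverse_kinematics, cams, order gives the robot as it stands. Calls block until the motion is done:
- manip.move_pose(position, orientation): joint-space move of the TCP to a pose.
- manip.move_linear(position, rate=0.15, rot=None): straight line of the TCP; rot=None keeps the orientation; rate is the mean speed in m/s.
- manip.set_joints(angles): joint-space move.
- manip.set_gripper(opening, force=None): finger opening in m; force is the grip in N (None keeps the last); returns when the fingers have stopped.
- manip.dwell(seconds).
- inverse_kinematics(position, orientation): joint angles nearest the present ones, or None.
- manip.state(): the state.
- cams.capture(name): name is "scene" or "top" or "wrist"; returns a dict with "image" (420x560x3 uint8, blue, green, red), "z_map" (420x560 float32, m along the optical axis (not along the pixel's ray), 0 where there is no reading), "intrinsics" (3x3 intrinsics, pixels), "position" and "orientation" of the camera in the world; the wrist camera has in their place "T_tool_cam" (4x4, takes a point from camera to tool coordinates, whose origin is the TCP and whose axes are the flange's). Camera axes: x right, y down, z forward; pixel columns grow to the right and rows downward; lengths in m; the calibration is good to about 2 mm. A picture is of the moment at which its call begins: read the wrist's pose just before it.
A pose or a line that the arm cannot do raises manip.IKError and nothing moves.
- order.close_job(): hands the job in; it is judged then, once.
The state is a dict: "clock": time; "joint_pos": joint angles; "joint_velocities": joint speeds; "tau": joint torques, N m; "tool_pos": TCP position; "tcp_rot": TCP orientation; "contact_force": force on the tool from outside, world axes, zero at the start; "moment": the same for the moment, N m; "gripper_width": finger opening in m; "grasp_force": force on a finger pad.
Only numpy, scipy, OpenCV 4.12 (cv2) and the standard library are available. Lean on these libraries where they do the work, as an engineer would, in place of code of your own. Each camera call takes 0.05 s, during which the arm holds its last target. There are 200 camera calls.

### The job

Pick up the loose grey cover by its rib, set it squarely over the open measuring chamber on the stand, and press it straight down until both clip arms have snapped under the chamber's rim; then let go, leaving it level and held down on its seal. Feel for it: the chamber's height on the stand is set by hand and not measured, and the chamber cracks if the cover is pressed on it with more than about 30 N. Leave the other things on the bench where they are.

Things in the scene. Friction and masses are not known exactly. Their poses are not given: they have to be found in the camera images.
- cover_grip (a point): Centre of the grip rib (56 along x, 20 wide along y, 34 tall) of the loose grey cover (108 x 84 x 64 mm, about 0.12 kg, either way round fits). The cover stands on two end skirts at +-x (inner faces 101 apart), whose feet are 47 below this point; the underside of its plate, which meets the seal, is 22 below it. z up.
- pin_left (a point): Hinge pin of the cover's black spring clip arm (clip_left) at +y, 36 mm from the mid-plane, 8 above the plate's underside. Hook tops lie 7.5, arm feet 23 below that underside. Hooks reach in to 31 from the mid-plane, their sloped feet start at 36. Spreading both takes 6 to 14 N, which drops to about 2 N while they slide down the rim's edge; only below it do they snap under.
- pin_right (a point): The same for the clip arm (clip_right) at the cover's -y side.
- stand_top (a point): Centre of the top face of the fixed stand's foot plate (120 along x, 100 along y, 10 thick). The open grey chamber above has the same axes, centred within 1.5 mm; its rim (96 along x, 68 along y, 6 thick) overhangs the long walls 7 mm, its top an unmeasured 78 to 112 mm above this point. A rubber seal stands 3 above the rim and yields 3, about 3.5 N/mm, 12 N in all; at home it is pressed 1.5 mm.
- weight_200g: Bystander: brass weight, 30 mm wide, 45 tall; origin under its centre. Not to be moved.
- tweezers: Bystander: steel tweezers 128 mm long, 8 high, lying flat along their y; origin under their centre. Not to be moved.
- beaker_100: Bystander: small glass beaker, 55 mm wide, 71 tall; origin under its centre. Not to be moved.

How it is judged:
On the way:
1. the cover is carried above the chamber (horizontal distance between cover_grip and stand_top below 0.03 m and height (world z) of cover_grip above 0.13 m), for 0.1 s.
At the end, for the whole second after the job is handed in: The cover is snapped home: both clip arms sprung back under the rim (within 0.09 rad of their rest), the cover held against the seal with over 2.5 N though nothing pushes on it, centred on the stand within 5 mm, squared to it within 0.07 rad, level within 0.05 rad and at rest (contact force between cover and seal above 2.5 N and value of joint each of clip_left, clip_right below 0.09 rad and horizontal distance between cover_grip and stand_top below 0.005 m and angle between the x axis of cover_grip and the x axis of stand_top, either way round below 0.07 rad and angle between cover_grip's own z axis and vertical below 0.05 rad and linear speed of cover below 0.01 m/s); the robot touches nothing.
It fails at once if the cover is pressed on the chamber with more than 30 N (contact force between cover and chamber above 30 N).
It fails at once if a bystander (weight, tweezers or beaker) is moved by more than 2 cm (distance of any of weight_200g, tweezers, beaker_100 from where it was at the start of the episode above 0.02 m).
It also fails if it takes over 58 s, if anything falls off the work surface, if the arm or the gripper's body presses on something with over 40 N, if the wrist force passes 120 N, or if a joint passes its speed limit or range.

## Working session

There is one attempt and no reset: what is moved stays moved. The work goes in short steps, each a Python script; the robot and the scene stay as the last script left them, time stands still between calls to the robot, and variables do not carry over. Pictures are saved under pics/ and viewed, at most 10 in all, crops included, and the job is handed in when it is done.

```bash
ls; mkdir -p pics
python3 - <<'E'
from cell import manip,cams
import cv2,numpy as np
for n in("scene","top"):
    c=cams.capture(n); cv2.imwrite(f"pics/{n}1.png",c["image"]); np.savez(f"{n}1.npz",**c)
    print(n,c["intrinsics"].tolist(),c["position"],c["orientation"])
print(manip.state())
E
```

```text
pics
scene [[495.06647102861746, 0.0, 288.58138182522833], [0.0, 495.06647102861746, 212.27951868566487], [0.0, 0.0, 1.0]] [0.22958239 0.61231117 0.63575044] [-0.62922677  2.55741587 -1.26002498]
top [[401.3688002896452, 0.0, 280.29945521038684], [0.0, 401.3688002896452, 209.32304058861607], [0.0, 0.0, 1.0]] [ 0.43798742 -0.02045675  0.93907255] [-2.12879125  2.17201294 -0.17100026]
{'clock': 0.1, 'joint_pos': array([-1.38092043e+00,  2.64672791e-01,  1.60522147e+00, -2.45170722e-05,
        1.27368537e+00, -3.68831405e-02]), 'joint_velocities': array([-1.07985287e-03, -5.25731857e-04, -2.02493696e-03,  9.45445547e-05,
        2.56077086e-04,  8.12554532e-04]), 'tau': array([ 2.96789494e-04, -5.03616929e+01, -3.58071041e+01,  7.30507169e-02,
        2.33051204e-02, -5.23520009e-05]), 'tool_pos': array([ 0.15163632, -0.65709968,  0.2375245 ]), 'tcp_rot': array([-3.11945386e+00, -3.55216901e-01,  2.75054642e-04]), 'contact_force': array([ 0.39475829, -0.4232936 ,  0.58842644]), 'moment': array([ 0.00509388, -0.01065833, -0.0301573 ]), 'grasp_force': 0.0, 'gripper_width': 0.08803823875878493}
```

View pics/scene1.png

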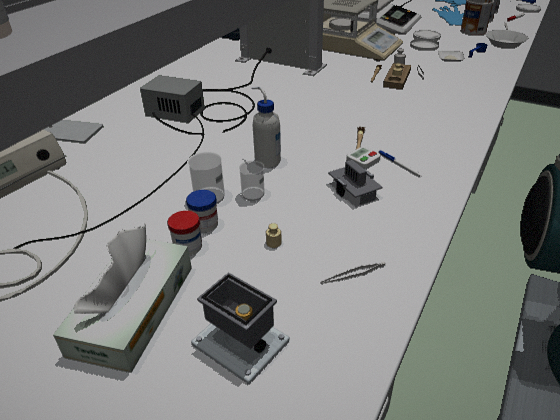

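View pics/top1.png

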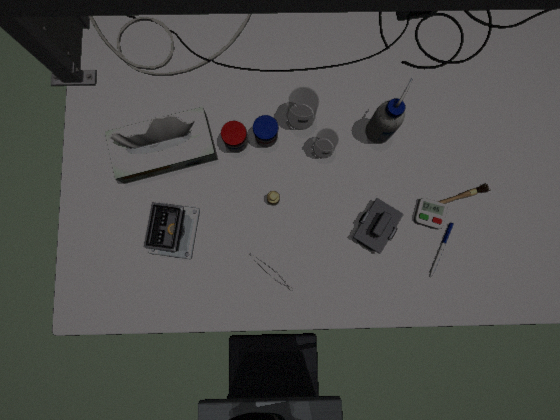

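The scene view shows the cover at about (355,183), with its rib at (358,165), and the chamber on the stand at (238,310). The top view shows the cover at (376,225), the chamber at (165,227), the stand plate at (172,230), the weight at (273,198), the tweezers at (270,272) and the beaker at (322,145). Next I'll get rough positions from depth.

```bash
cat > h.py <<'E'
import numpy as np,cv2
from scipy.spatial.transform import Rotation as R
def T_of(c,st=None):
    T=np.eye(4)
    if "T_tool_cam" in c:
        W=np.eye(4);W[:3,:3]=R.from_rotvec(st["tcp_rot"]).as_matrix();W[:3,3]=st["tool_pos"]
        return W@c["T_tool_cam"]
    T[:3,:3]=R.from_rotvec(c["orientation"]).as_matrix();T[:3,3]=c["position"];return T
def cloud(c,T):
    K=c["intrinsics"];z=c["z_map"];v,u=np.mgrid[:z.shape[0],:z.shape[1]]
    P=np.stack([(u-K[0,2])/K[0,0]*z,(v-K[1,2])/K[1,1]*z,z],-1)
    P=P@T[:3,:3].T+T[:3,3];P[z==0]=np.nan;return P
def ray(c,T,uv,h):
    K=c["intrinsics"];d=T[:3,:3]@np.array([(uv[0]-K[0,2])/K[0,0],(uv[1]-K[1,2])/K[1,1],1.])
    return T[:3,3]+d*(h-T[2,3])/d[2]
def rect(P,m):
    (c,s,a)=cv2.minAreaRect(P[m][:,:2].astype(np.float32)*1000)
    return np.round(c,1),np.round(s,1),round(a,1),m.sum(),np.round(np.nanmedian(P[m][:,2])*1000,1)
E
python3 - <<'E'
from h import *
for n,boxes in(("top",dict(cover=(345,190,412,262),cham=(135,190,210,265))),("scene",dict(cover=(320,140,390,210),cham=(185,265,295,385)))):
    c=dict(np.load(n+"1.npz"));P=cloud(c,T_of(c))
    for k,(a,b,e,f) in boxes.items():
        Q=P[b:f,a:e];z=Q[...,2]
        print(n,k,"hist",np.histogram(z[~np.isnan(z)],bins=np.arange(-.005,.14,.005))[0].tolist())
        for lo,hi in ([(.015,.1),(.03,.045),(.05,.09)] if k=="cover" else [(.005,.02),(.07,.13)]):
            m=(z>lo)&(z<hi)
            if m.sum()>20: print(lo,hi,*rect(Q,m))
E
```

```text
top cover hist [1748, 1468, 15, 12, 10, 10, 613, 575, 69, 9, 11, 13, 21, 185, 38, 0, 0, 0, 0, 0, 0, 0, 0, 0, 0, 0, 0, 0, 0]
0.015 0.1 [ 531.9 -255.5] [ 81.  108.9] 56.5 1554 30.5
0.03 0.045 [ 531.1 -255. ] [ 80.6 107.8] 55.3 653 31.3
0.05 0.09 [ 531.2 -255.1] [22.2 55.4] 58.8 257 63.1
top cham hist [1507, 1604, 427, 451, 19, 7, 3, 4, 0, 0, 8, 299, 123, 189, 86, 30, 22, 27, 27, 17, 369, 365, 13, 0, 0, 0, 0, 0, 0]
0.005 0.02 [537.4 212.1] [127.1 137.7] 77.6 897 10.1
0.07 0.13 [531. 214.] [68.7 96. ] 80.8 870 99.6
scene cover hist [397, 2666, 113, 157, 380, 72, 130, 532, 91, 45, 45, 44, 42, 87, 72, 0, 0, 0, 0, 0, 0, 0, 0, 0, 0, 0, 0, 0, 0]
0.015 0.1 [ 531.9 -323.4] [126.  256.5] 0.7 1540 31.3
0.03 0.045 [ 532.2 -254.5] [ 81.4 109.6] 55.5 668 32.0
0.05 0.09 [ 532.8 -254.6] [21.3 59.2] 58.4 245 63.5
scene cham hist [711, 6028, 504, 1906, 146, 72, 68, 84, 35, 9, 15, 231, 246, 249, 396, 266, 264, 239, 186, 105, 414, 956, 26, 0, 0, 0, 0, 0, 0]
0.005 0.02 [592.2 200.3] [108.5 251.5] 76.2 2556 11.3
0.07 0.13 [531.8 213.8] [69.4 98. ] 80.6 2456 98.4
```

```bash
cat >> h.py <<'E'
def down(yaw): return (R.from_euler('z',yaw,degrees=True)*R.from_euler('x',180,degrees=True)).as_rotvec()
E
python3 - <<'E'
from h import *
from cell import manip,cams,inverse_kinematics as ik
manip.move_pose([.532,-.255,.24],down(145.5))
manip.dwell(.3)
st=manip.state();c=cams.capture("wrist");print(st["tool_pos"],st["joint_pos"],st["clock"]);print(c["T_tool_cam"])
cv2.imwrite("pics/w1.png",c["image"]);np.savez("w1.npz",**c,**{"tool_pos":st["tool_pos"],"tcp_rot":st["tcp_rot"]})
P=cloud(c,T_of(c,st));z=P[...,2]
for lo,hi in((.026,.036),(.058,.07)):
    m=((z>lo)&(z<hi)).astype(np.uint8)
    n,l,s,_=cv2.connectedComponentsWithStats(m);k=1+s[1:,4].argmax();print(lo,s[k],*rect(P,l==k))
E
```

```text
[ 0.5318277  -0.25549416  0.2399586 ] [-4.90048743e-01  1.03620407e-01  1.78975539e+00 -3.18490074e-05
  1.24827803e+00 -1.45780961e+00] 2.4
[[ 7.89048579e-04 -9.57812768e-01 -2.87391857e-01  7.38753215e-02]
 [ 9.99999275e-01  1.01712002e-03 -6.44285935e-04  3.45973977e-04]
 [ 9.09417305e-04 -2.87391140e-01  9.57812876e-01 -1.45601611e-01]
 [ 0.00000000e+00  0.00000000e+00  0.00000000e+00  1.00000000e+00]]
0.026 [ 244  118   82  106 6196] [ 532.8 -255.7] [ 81.1 108.4] 56.7 6196 29.7
0.058 [ 273  150   24   59 1283] [ 532.3 -255.4] [21.4 55.4] 56.1 1283 63.4
```

View pics/w1.png

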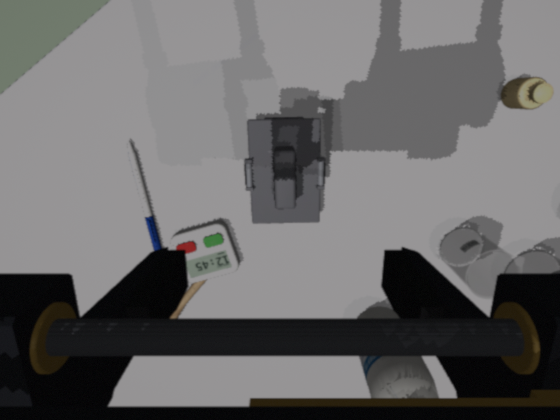

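The picture shows the cover at (285,170), with the rib centred at (285,178) and the clip arms at its left and right sides (250,172) and (322,172). The timer at (205,250) is clear. All three views agree on a cover centre of (532.5,-255.5) and yaw 146.3°. I'll grasp it with a narrow opening.

Run:
```python
from h import *
from cell import manip,cams
o=down(146.3)
manip.set_gripper(.038,force=60)
manip.move_pose([.5325,-.2555,.10],o)
manip.move_linear([.5325,-.2555,.035],rate=.05)
s=manip.state();print(s["tool_pos"],s["contact_force"],s["clock"])
manip.set_gripper(0.0,force=60)
s=manip.state();print(s["tool_pos"],s["contact_force"],s["gripper_width"],s["grasp_force"])
manip.move_linear([.5325,-.2555,.20],rate=.12);manip.dwell(.3)
s=manip.state();print(s["tool_pos"],s["contact_force"],s["moment"],s["gripper_width"],s["grasp_force"],s["clock"])
# look at the chamber: hold the cover beside (toward robot +x image side decided later)
c=cams.capture("wrist");cv2.imwrite("pics/w2.png",c["image"])
P=cloud(c,T_of(c,s));z=P[...,2]
m=((z>.155)&(z<.24)).astype(np.uint8);np.savez("w2.npz",P=P)
print(np.histogram(z[m>0],bins=np.arange(.155,.245,.005)))
```

```text
[ 0.53285929 -0.25569223  0.03546754] [0.26369566 0.28917772 0.43303297] 5.375
[ 0.53264859 -0.25558691  0.03526362] [0.48715242 0.10170983 1.27070233] 0.019338900820849707 59.97878786176443
[ 0.53233729 -0.25541692  0.19954947] [ 0.02685819 -0.30349311 -1.44211686] [-0.03729955 -0.17672762 -0.00617404] 0.019417760949660225 59.97963085770607 7.6167
(array([    0,     0,    82,   108,   135,   100,   174, 14556,  1842,
         809,   472,   549,   628,  1039,  5496,   567,   611]), array([0.155, 0.16 , 0.165, 0.17 , 0.175, 0.18 , 0.185, 0.19 , 0.195,
       0.2  , 0.205, 0.21 , 0.215, 0.22 , 0.225, 0.23 , 0.235, 0.24 ]))
```

View pics/w2.png

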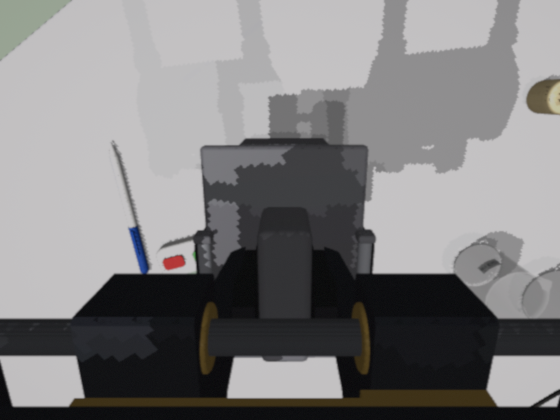

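The cover is held level, with its plate at rows 145–270, and the forces are as expected. Next I'll take a close look at the chamber, holding the cover beyond it so the view stays clear.

Run:
```python
from h import *
from cell import manip,cams
P=np.load("w2.npz")["P"][150:225,212:358];P=P[(P[...,2]>.18)&(P[...,2]<.2)]
A=np.c_[P[:,:2],np.ones(len(P))];print("plate plane",np.linalg.lstsq(A,P[:,2],rcond=None)[0])
for n in("top","scene"):
    c=dict(np.load(n+"1.npz"));Q=cloud(c,T_of(c)).reshape(-1,3)
    m=(Q[:,0]>.5)&(Q[:,0]<.85)&(abs(Q[:,1]-.21)<.15);print(n,np.nanmax(Q[m,2]))
manip.move_linear([.5325,-.2555,.32],rate=.2)
u=np.array([np.cos(np.radians(170.7)),np.sin(np.radians(170.7))])
xy=np.array([.5315,.2139])-.125*u
manip.move_pose([*xy,.32],down(170.7));manip.dwell(.4)
s=manip.state();c=cams.capture("wrist");cv2.imwrite("pics/w3.png",c["image"])
np.savez("w3.npz",**c,tool_pos=s["tool_pos"],tcp_rot=s["tcp_rot"])
print(s["tool_pos"],s["joint_pos"],s["clock"],s["contact_force"])
P=cloud(c,T_of(c,s));z=P[...,2]
h,e=np.histogram(z[(z>-.01)&(z<.13)],bins=np.arange(-.01,.13,.002));print([(round(a,3),b) for a,b in zip(e,h) if b>150])
for lo,hi in((.085,.12),(.006,.014)):
    m=((z>lo)&(z<hi)).astype(np.uint8)
    n,l,st,_=cv2.connectedComponentsWithStats(m);k=1+st[1:,4].argmax();print(lo,st[k],*rect(P,l==k))
```

```text
plate plane [-4.28791965e-05 -5.23871328e-03  1.92829527e-01]
top 0.13159229099281866
scene 0.13230057275249318
[0.65494049 0.19321264 0.32007209] [ 2.50404679e-01  2.42827301e-01  1.48232465e+00 -1.45383827e-05
  1.41635478e+00 -1.15739603e+00] 10.5167 [-0.28881474 -0.19217093 -1.84914273]
[(np.float64(-0.004), np.int64(3642)), (np.float64(-0.002), np.int64(67276)), (np.float64(0.0), np.int64(36357)), (np.float64(0.002), np.int64(814)), (np.float64(0.004), np.int64(571)), (np.float64(0.006), np.int64(512)), (np.float64(0.008), np.int64(1418)), (np.float64(0.01), np.int64(691)), (np.float64(0.012), np.int64(250)), (np.float64(0.014), np.int64(242)), (np.float64(0.016), np.int64(236)), (np.float64(0.018), np.int64(236)), (np.float64(0.02), np.int64(203)), (np.float64(0.022), np.int64(213)), (np.float64(0.024), np.int64(218)), (np.float64(0.026), np.int64(263)), (np.float64(0.028), np.int64(363)), (np.float64(0.03), np.int64(341)), (np.float64(0.032), np.int64(241)), (np.float64(0.034), np.int64(231)), (np.float64(0.036), np.int64(241)), (np.float64(0.038), np.int64(259)), (np.float64(
[... 332 characters left out ...]
np.int64(439)), (np.float64(0.06), np.int64(865)), (np.float64(0.062), np.int64(456)), (np.float64(0.064), np.int64(579)), (np.float64(0.066), np.int64(1556)), (np.float64(0.068), np.int64(869)), (np.float64(0.07), np.int64(270)), (np.float64(0.072), np.int64(153)), (np.float64(0.074), np.int64(154)), (np.float64(0.08), np.int64(151)), (np.float64(0.086), np.int64(171)), (np.float64(0.09), np.int64(152)), (np.float64(0.096), np.int64(407)), (np.float64(0.098), np.int64(1560)), (np.float64(0.1), np.int64(740)), (np.float64(0.102), np.int64(514))]
0.085 [ 249    0   74   94 2891] [538.9 213.1] [68.2 81.8] 80.7 2891 99.4
0.006 [ 243    0   87  105 2045] [535.1 214.7] [100.1 114.5] 80.9 2045 9.5
```

View pics/w3.png

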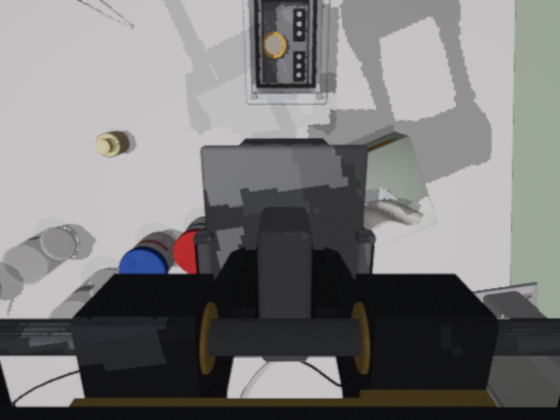

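The chamber is cut off at the top of the frame, spanning rows 0–95 around (285,45). I'll move 35 mm closer to see the whole rim.

Run:
```python
from h import *
from cell import manip,cams
u=np.array([np.cos(np.radians(170.7)),np.sin(np.radians(170.7))])
for d in (.088,.095):
    xy=np.array([.5315,.2139])-d*u
    manip.move_linear([*xy,.32 if d<.09 else .35],rate=.1);manip.dwell(.4)
    s=manip.state();c=cams.capture("wrist")
    cv2.imwrite(f"pics/w4_{d}.png",c["image"][:200,150:430])
    P=cloud(c,T_of(c,s));z=P[...,2];P[140:]=np.nan
    z=P[...,2]
    for lo,hi in((.092,.12),(.1005,.107),(.006,.014)):
        m=((z>lo)&(z<hi)).astype(np.uint8)
        n,l,st,_=cv2.connectedComponentsWithStats(cv2.morphologyEx(m,cv2.MORPH_CLOSE,np.ones((3,3))));k=1+st[1:,4].argmax();print(d,lo,st[k],*rect(P,(l==k)&(m>0)))
    zz=z[(z>.09)&(z<.11)];print(np.histogram(zz,bins=np.arange(.09,.111,.001))[0],s["clock"])
```

```text
0.088 0.092 [ 249   27   73  105 3620] [531.8 214.3] [68.1 96. ] 80.9 3603 99.4
0.088 0.1005 [ 251   30   68  100 1345] [532.4 213.8] [64.9 90.4] 81.8 1208 101.9
0.088 0.006 [ 243   31   86  104 1489] [532.5 215.2] [100. 119.] 80.9 1468 9.4
[  0   0   0   6  20  39  67 319 926 797 375 516 443  88   7   0   0   0
   0   0   0] 11.4833
0.095 0.092 [ 252   26   67   97 3085] [531.7 214.3] [68.1 94.9] 80.7 3073 99.5
0.095 0.1005 [ 255   27   60   95 1146] [531.7 213.5] [61.8 91.4] 82.2 1041 101.9
0.095 0.006 [ 246   30   80   98 1557] [532.6 215.2] [ 99.9 118.7] 80.9 1536 9.4
[  0   0   0   0   3   5  33 264 804 728 324 437 363 104   8   0   0   0
   0   0   0] 12.3917
```

Both looks agree: the chamber centre is (531.8,214.2), yaw 170.8°, with the rim top near 98.7 mm and the seal top near 102 mm. So home should be at a TCP height near 110 mm. I'll go above and feel my way down.

Run:
```python
from h import *
from cell import manip
x,y=.5318,.2142
manip.move_pose([x,y,.20],down(170.8))
manip.move_linear([x,y,.140],rate=.08);manip.dwell(.4)
f0=np.mean([manip.state()["contact_force"] for _ in range(5)],0)
print(manip.state()["clock"],f0)
z=.140
while z>.1075:
    z-=.001 if z>.130 else .0005
    manip.move_linear([x,y,z],rate=.006 if z<.130 else .01)
    s=manip.state();f=s["contact_force"]-f0;p=s["tool_pos"]
    print(f"{z*1e3:.1f} {p[2]*1e3:.2f} f {np.round(f,1)} m {np.round(s['moment'],2)} t {s['clock']:.1f}")
    if np.hypot(f[0],f[1])>6 or f[2]>(15 if z<.114 else 20) or s["clock"]>40: print("stop");break
```

```text
14.4833 [ 0.02709745 -0.08913676 -2.27287051]
139.0 138.86 f [0.7 0.6 0.6] m [ 0.05 -0.18 -0.02] t 14.7
138.0 137.82 f [-0.1  0.1  1. ] m [ 0.04 -0.15  0.  ] t 15.0
137.0 136.89 f [-0.5 -0.6  1. ] m [-0.02 -0.12  0.02] t 15.2
136.0 135.89 f [-0.3 -0.1  0.2] m [ 0.05 -0.16  0.01] t 15.5
135.0 134.88 f [-0.7  0.   0.9] m [ 0.07 -0.18  0.03] t 15.7
134.0 133.91 f [ 0.7 -0.1  1.4] m [ 0.06 -0.19  0.05] t 16.0
133.0 132.90 f [-0.5  0.   0.6] m [ 0.07 -0.15 -0.04] t 16.2
132.0 131.87 f [0.2 0.1 1.1] m [ 0.01 -0.13 -0.01] t 16.5
131.0 130.89 f [0.9 0.7 0.3] m [ 0.05 -0.16 -0.05] t 16.7
130.0 129.90 f [0.1 0.6 0.6] m [ 0.02 -0.21  0.  ] t 17.0
129.5 129.44 f [0.8 0.2 0.8] m [ 0.02 -0.13 -0.02] t 17.2
129.0 128.97 f [-0.5  1.   1. ] m [ 0.04 -0.17  0.02] t 17.5
128.5 128.43 f [-0.5 -0.4  0.5] m [ 0.05 -0.15 -0.01] t 17.7
128.0 127.97 f [0.4 0.2 0.3] m [ 0.01 -0.16  0.04] t 18.0
127.5 127.53 f [-0.2  0.9  0.6] m [ 0.14 -0.21  0.01] t 18.2
127.0 127.13 f [-0.2  0.8  0.7] m [ 0.18 -0.23  0.03] t 18.5
126.5 126.68 f [0.3 0.4 1.7] m [ 0.13 -0.18  0.  ] t 18.7
126.0 126.19 f [0.3 0.5 3.1] m [ 0.01 
[... 1475 characters left out ...]
] m [ 0.03 -0.27  0.02] t 25.2
113.0 112.93 f [-0.2 -0.7  2.4] m [ 0.02 -0.25 -0.06] t 25.5
112.5 112.51 f [0.4 0.2 4. ] m [ 0.06 -0.25 -0.01] t 25.7
112.0 112.15 f [-0.2 -0.5  4.6] m [ 0.09 -0.13 -0.05] t 26.0
111.5 111.14 f [1.  0.4 2.6] m [ 0.13 -0.31  0.01] t 26.2
111.0 111.05 f [-1.1 -1.   4.3] m [ 0.07 -0.11  0.09] t 26.5
110.5 110.93 f [-0.4 -1.   7.5] m [-0.07  0.03 -0.06] t 26.7
110.0 110.52 f [-2.5 -1.7  8.5] m [-0.13  0.19  0.01] t 27.0
109.5 110.24 f [-2.5 -1.2  9.9] m [-0.22  0.23 -0.01] t 27.2
109.0 109.90 f [-2.6 -2.  10.8] m [-0.12  0.27  0.06] t 27.5
108.5 109.62 f [-3.3 -1.2 11.9] m [-0.14  0.36  0.01] t 27.7
108.0 109.60 f [-4.9 -2.4 15.3] m [-0.16  0.49  0.01] t 28.0
stop
```

The arms spread at 10 N, then slid at about 3 N, then the force dropped near 111.5 mm. After that the seal pressed up to 15 N. A gentle pull will show whether the clips hold.

Run:
```python
from h import *
from cell import manip
x,y=.5318,.2142;f0=np.array([0,0,-2.0])
z=.108
while z<.1135:
    z+=.0005
    manip.move_linear([x,y,z],rate=.006)
    s=manip.state();f=s["contact_force"]-f0
    print(f"{z*1e3:.1f} {s['tool_pos'][2]*1e3:.2f} f {np.round(f,1)} m {np.round(s['moment'],2)} t {s['clock']:.1f}")
    if f[2]<-6: break
```

```text
108.5 109.64 f [-2.9 -2.5 11.4] m [-0.17  0.33 -0.04] t 28.2
109.0 109.95 f [-3.1 -1.7  9.4] m [-0.14  0.26  0.03] t 28.5
109.5 110.26 f [-1.7 -0.9  9.3] m [-0.12  0.21 -0.04] t 28.7
110.0 110.58 f [-2.4 -1.7  7. ] m [-0.1   0.12 -0.02] t 29.0
110.5 110.81 f [-1.1 -1.1  7.6] m [-0.05  0.09  0.  ] t 29.2
111.0 110.99 f [-1.  -0.8  5.9] m [-0.07 -0.03 -0.03] t 29.5
111.5 111.12 f [ 1.6 -0.4  2.1] m [ 0.07 -0.33 -0.04] t 29.7
112.0 111.17 f [ 4.2 -0.3 -3.4] m [ 0.24 -0.74  0.  ] t 30.0
112.5 111.22 f [ 6.3  1.  -8.6] m [ 0.3  -0.96 -0.06] t 30.2
```

The cover is held: it stays at 111.2 mm against an 8.6 N pull. I'll relax, release, back off and check that it is level and both arms are in.

Run:
```python
from h import *
from cell import manip,cams
x,y=.5318,.2142
manip.move_linear([x,y,.1114],rate=.006);manip.dwell(.2)
manip.set_gripper(.040)
manip.move_linear([x,y,.20],rate=.08)
u=np.array([np.cos(np.radians(170.8)),np.sin(np.radians(170.8))])
manip.move_linear([*(np.array([x,y])-.0*u),.31],rate=.15);manip.dwell(.4)
s=manip.state();c=cams.capture("wrist");print(s["tool_pos"],s["clock"],s["contact_force"])
P=cloud(c,T_of(c,s));z=P[...,2]
m=(z>.100)&(z<.111);m&=np.hypot(P[...,0]-x,P[...,1]-y)<.08
print("plate",*rect(P,m))
v=P[...,:2]-[x,y];a=v@u;b=v@np.array([-u[1],u[0]])
k=m&(abs(a)<.05)&(abs(b)<.032)
A=np.c_[a[k],b[k],np.ones(k.sum())];q=z[k]
for _ in range(4):
    f=np.linalg.lstsq(A,q,rcond=None)[0];ok=abs(A@f-q)<.002;A,q=A[ok],q[ok]
print("tilt about (x,y), height",f,len(q))
r=(z>.128)&(z<.145)&(np.hypot(a,b)<.05);print("rib",*rect(P,r))
i1=cv2.resize(c["image"][60:300,150:430],None,fx=1.4,fy=1.4)
for n in("scene",):
    d=cams.capture(n);cv2.imwrite("pics/s5.png",cv2.resize(d["image"][250:390,170:310],None,fx=4,fy=4,interpolation=cv2.INTER_CUBIC))
cv2.imwrite("pics/w5.png",i1)
```

```text
[0.53164843 0.2141296  0.30949353] 33.8 [-0.19543188  0.34032789  0.30631084]
plate [531.7 214.1] [ 80.7 108. ] 81.0 6279 105.5
tilt about (x,y), height [-9.98725327e-05  6.78083518e-04  1.05532934e-01] 4877
rib [531.6 214.2] [21.6 55.9] 80.8 1375 139.3
```

View pics/s5.png

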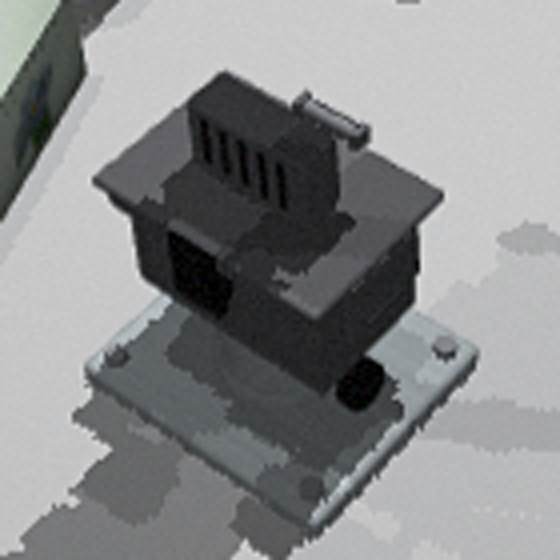

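The view shows the cover seated on the chamber at (270,220), with its near clip arm at (200,270) hanging straight. The plate is level to under 0.001 rad, centred within about 1.3 mm, and its underside is about 1.5 mm above the rim, so both arms are in. Handing it in.

```bash
python3 -c "
from cell import order;print(order.close_job())"
```

```text
the job is handed in; nothing more can be done
None
```

The cover is snapped onto the chamber and let go, level and centred to within about 1.3 mm, with a peak press of about 15 N; I handed the job in but its verdict was not reported back. The holding force on the seal and the clip angles were not measured directly; they are inferred from the cover holding against an 8.6 N pull and from its height and level.

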